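# Lock the lead-pot tray to its dock

## Task

Lock the blue tray of lead pots to its dock for transport: push the lock pin fully home through the clevis and the tray's tongue, then flip its sprung ring right over the pin's end so that it snaps closed. Leave the lead pots standing where they are in the tray.

Things in the scene. Friction and masses are not known exactly. Their poses are not given: they have to be found in the camera images.
- dock: Fixed dock: dark steel base plate (x -35..150, y -60..95 mm, 12 high), aluminium clevis (x -13..13, y 0..50, top 86 mm above bench), blue tray (x 50..145, y -50..90, rim 46 mm above bench). Origin on the bench under the pin's axis at the clevis face where the pin enters; z up, +y = direction the pin is pushed, +x to the tray. The pin's axis runs along dock y at x = 0, 70 mm above the bench.
- lock_pin (a joint): Slide of the captive steel pin (12 mm thick, 74 mm from ring_pivot to its end) along dock +y, in m: 0 = drawn back (ring_pivot at dock y = -57 mm), 0.045 = fully home against its stop. Starts at 0 to 0.012 with its end inside the clevis. Stays where it is left; pushing takes about 8 N.
- pin_push (a point): Centre of the ribbed upper rear face (facing dock -y) of the pin's black thumb plate, 100 mm above the bench. The plate is 34 mm wide (dock x), 8 mm thick and stands from 56 to 122 mm above the bench. The open ring lies behind it at 70 mm height, so push the plate's upper half, above the ring.
- ring_pivot (a point): Pivot of the sprung ring, on the pin's axis in the foot of the thumb plate, 70 mm above the bench; travels with the pin. With the pin home it is 12 mm behind (dock -y of) the clevis face. Pivot axis parallel to dock x.
- lock_ring (a joint): Angle of the sprung ring, rad: 0 = lying back level towards dock -y (the start), 1.57 = straight up, 3.14 = closed: level along both sides of the clevis, its grip bar in front of the pin's end. An over-centre spring (about 0.1 N m at either end, none at 1.57) snaps it to the nearer end. If the pin is over 15 mm short of home the ring strikes the clevis and cannot close.
- ring_grip (a point): Centre of the red sleeve (10 mm thick, 32 mm long along dock x) on the cross bar of the U-shaped wire ring, 82 mm from ring_pivot. Ring 54 mm wide between leg centres, wire 6 mm; it passes round thumb plate and clevis as it swings up and over. At the start it is 70 mm above the bench, beyond the base plate's edge.
- pot_a: Dark grey lead pot, a cylinder 45 mm across and 100 mm tall, about 1 kg, standing loose in the tray; origin at the centre of its underside, z up.
- pot_b: Dark grey lead pot like the other, 45 mm across and 98 mm tall; origin at the centre of its underside, z up.
Mind the look-alikes: they are no part of the job. What is shaped like the pot_a but orange is not meant.

How it is judged:
By the outcome, as a careful person would: the job done as asked, in the order asked, and still so for the second after the job is handed in, with the robot touching nothing.
It also fails if it takes over 48 s, if anything falls off the work surface, if the arm or the gripper's body presses on something with over 40 N, if the wrist force passes 120 N, or if a joint passes its speed limit or range.

## Robot

A 7-joint arm with a two-finger parallel gripper is mounted at the origin on a cart in front of the work surface, level with it; the furniture and walls round the work are solid. World frame = base frame: x ahead of the robot, y to its left, z up, the work surface at z = 0. Lengths are in m, angles in rad, forces in N, time in s.
With the tool pointing down it reaches from about 0.425 to 0.875 m from the base axis. Payload 9.9 kg.
Tool frame: the origin (TCP) lies midway between the tips of the shut fingers; the grasp point (between the pads) lies 19 mm behind it; y points along the fingers, z is the direction in which the jaws open and shut, and the axes are right-handed (so a half turn about y gives the same grasp; the last joint's range is limited). The gripper opens to 85 mm and grips with 20 to 120 N. Pads are 22 mm wide; open, the fingers measure 114 mm over their backs; the gripper's body (76 mm by 85 mm) begins 54 mm behind the grasp point. The pads swing forward as they close: fully open they stand 13 mm farther back than shut.
Start: joints at [1.25, 0.576, 0.025, 1.437, -0.015, 1.129, -0.057], TCP at [0.158, -0.656, 0.202] pointing down, gripper open.
Joint ranges: [-2.76, 2.76], [-0.34, 2.15], [-1.52, 1.57], [0.19, 2.46], [-1.09, 4.23], [0.17, 1.99], [-2.82, 2.82]. Speed limits (rad/s): [2.22, 2.22, 3.01, 3.01, 3.14, 3.14, 3.14].

## Interface

Orientations are given as a unit quaternion [x, y, z, w].
In Python, from cell import observe, capture, calibration, hand_in, regions_of gives the robot as it stands. The module is installed in compiled form; this text tells all that it offers.
- The arm moves only by the shell command python3 -m jog 'ROWS' [FORCE]. ROWS is JSON, a list of rows, each an object with "slide": the shift along the tool's x, y, z in m, a list of three; "twist": the turn about the tool's y in degrees; "grip": the opening, from -1 (shut) to 1 (fully open). A call has 1 to 10 rows; each row is the pose to reach, as a shift and turn from the pose measured when the call began, along the tool's axes at that moment; what a row does not reach only later rows make up. A row lasts 1/12 s, in which the tool goes at most 41.7 mm and 7.16 degrees, less where a joint would pass 70% of its speed; a pose out of reach is approached as far as the arm can. A call with a gripper value outside its range is refused whole. The fingers move at their own pace and stop on an object; FORCE is the grip in N (left out, the last holds). Time passes only in rows, so rows that repeat a pose let the fingers close. It gives the time, the measured TCP pose, the force and the opening at its end, in the units of the state.
- observe(): the state, without advancing time (a new reading comes with each control period).
- capture(name): name is "scene" or "top" or "wrist"; returns the picture (384x512x3 uint8, red, green, blue); there is no depth.
- calibration(name): a dict with "fov_y" (degrees; the focal length in pixels is half the picture's height over the tangent of half this angle, whatever the lens; pixels are square), "cx", "cy" (the principal point, pixels), "world_from_camera" (4x4, takes a point from camera to world coordinates); the wrist camera has in their place "tool_from_camera" (4x4, takes a point from camera to tool coordinates, whose origin is the TCP and whose axes are the tool frame's). Camera axes: x right, y down, z forward; pixel columns grow to the right and rows downward; lengths in m; the calibration is good to about 2 mm. A picture is of the moment at which its call begins: read the wrist's pose just before it. calibration takes no time and is no camera call.
- hand_in(): hands the job in, once; it reports no verdict.
Trained networks look in the newest picture that a camera, given by its name, has taken for a name from the list of things; names that differ only in an ending like _2 or _b are one class to them, and where a whole thing is asked for, a point or a joint stands for the part that bears it (a point fixed in the world has none). Each returns a list of dicts, best first, with "confidence" (0 to 1); they miss things now and then, are a little off and sometimes report something else, mostly with a low value. They report only what shows in the picture. A call takes as long as a camera call. They do not tell look-alikes from the thing itself.
- regions_of(name, camera): "mask" (384x512 bool, what is visible of it) and "box" ([left, top, right, bottom] in pixels, round what is visible of it).
The state is a dict: "clock": time; "joint_positions": joint angles; "dq": joint speeds; "joint_efforts": joint torques, N m; "eef_pos": TCP position; "tcp_rot": TCP orientation; "force": force on the tool from outside, world axes, zero at the start; "moment": the same for the moment, N m; "opening": finger opening in m.
Only numpy, scipy, OpenCV 4.12 (cv2) and the standard library are available. Lean on these libraries where they do the work, as an engineer would, in place of code of your own. Each camera call takes 0.05 s, during which the arm holds its last target. There are 200 camera calls.

## Working session

There is one attempt and no reset: what is moved stays moved. The work goes in short steps, Python scripts to look and compute and a shell command to move; the robot and the scene stay as the last step left them, time stands still between calls to the robot, and variables do not carry over. Pictures are saved under pics/ and viewed, about 8 in all and at most 12, crops included, and the job is handed in when it is done.

```bash
mkdir -p pics; python3 - <<'E'
from cell import *
import cv2,numpy as np
s=observe();print({k:np.round(v,3).tolist() for k,v in s.items()})
a=capture("scene");b=capture("top")
cv2.imwrite("pics/a.png",a[:,:,::-1]);cv2.imwrite("pics/b.png",b[:,:,::-1])
for n in("scene","top","wrist"):
    c=calibration(n);print(n,{k:np.round(v,4).tolist() for k,v in c.items()})
for n in("dock","lock_pin","lock_ring","pot_a"):
  for cam in("scene","top"):
    for r in regions_of(n,cam): print(n,cam,r["box"],round(r["confidence"],2))
E
```

```text
{'clock': 0.0, 'joint_positions': [1.25, 0.577, 0.025, 1.438, -0.015, 1.129, -0.056], 'dq': [-0.0, 0.001, -0.001, 0.0, -0.001, -0.001, -0.0], 'joint_efforts': [0.0, -76.577, 2.25, -28.597, 0.015, 0.013, 0.0], 'eef_pos': [0.158, -0.656, 0.201], 'tcp_rot': [-0.084, 0.703, -0.702, 0.083], 'force': [0.283, -0.259, 0.707], 'moment': [-0.005, 0.035, 0.014], 'opening': 0.085}
scene {'fov_y': 54.0359, 'cx': 251.9113, 'cy': 195.2989, 'world_from_camera': [[-0.7438, -0.5039, 0.4391, 0.1417], [-0.6683, 0.5728, -0.4747, 0.4049], [-0.0123, -0.6465, -0.7628, 0.7132], [0.0, 0.0, 0.0, 1.0]]}
top {'fov_y': 56.6442, 'cx': 251.0853, 'cy': 187.8754, 'world_from_camera': [[-0.0243, -0.9905, 0.1357, 0.3939], [-0.9997, 0.025, 0.0035, 0.0055], [-0.0068, -0.1355, -0.9907, 0.9394], [0.0, 0.0, 0.0, 1.0]]}
wrist {'fov_y': 64.8335, 'cx': 253.4517, 'cy': 200.0094, 'tool_from_camera': [[-0.0, 0.9483, 0.3175, -0.0814], [-0.0018, -0.3175, 0.9482, -0.1723], [1.0, -0.0006, 0.0017, -0.0001], [0.0, 0.0, 0.0, 1.0]]}
dock scene [178.6, 165.3, 284.5, 261.2] 0.74
dock top [200.5, 141.4, 300.4, 221.5] 0.82
lock_pin scene [251.4, 165.7, 288.6, 205.9] 0.78
lock_pin top [242.4, 176.3, 300.5, 203.2] 0.69
lock_ring scene [253.1, 164.0, 286.7, 198.9] 0.61
lock_ring top [266.7, 171.6, 296.5, 200.8] 0.52
pot_a scene [187.1, 187.9, 209.1, 230.7] 0.69
pot_a scene [210.0, 164.7, 231.8, 209.6] 0.62
pot_a scene [302.8, 175.3, 329.5, 217.6] 0.57
pot_a top [230.6, 143.6, 252.8, 173.5] 0.95
pot_a top [284.7, 221.1, 309.3, 235.1] 0.69
```

View pics/a.png

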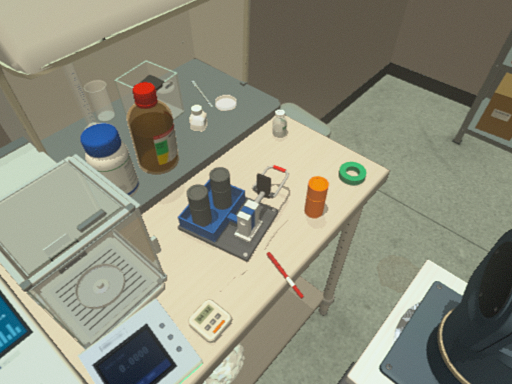

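View pics/b.png

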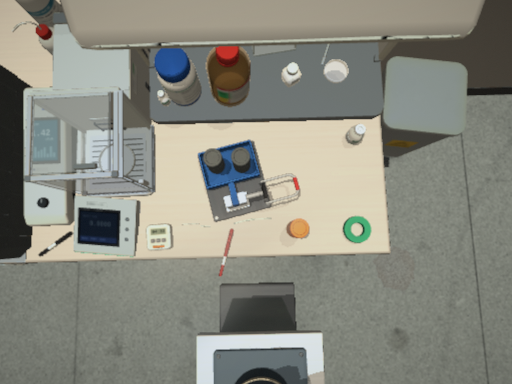

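Scene and top pictures (2 viewed): the dock is mid-bench. In top, the two grey pots are at (214,160) and (240,159), the clevis at (236,201) and the red ring sleeve at (296,184). Look-alikes: the orange pot at top (299,229)/scene (316,197), the red pen at top (227,252), and the grey pots in the tray. I choose the red sleeve and black thumb plate on the dock, and check them in a crop.

```bash
python3 - <<'E'
import cv2,numpy as np
a=cv2.imread("pics/a.png");b=cv2.imread("pics/b.png")
cv2.imwrite("pics/b2.png",cv2.resize(b[135:225,195:305],None,fx=6,fy=6,interpolation=cv2.INTER_CUBIC))
cv2.imwrite("pics/a2.png",cv2.resize(a[160:264,175:295],None,fx=5.5,fy=5.5,interpolation=cv2.INTER_CUBIC))
E
```

```text
(no output)
```

View pics/b2.png

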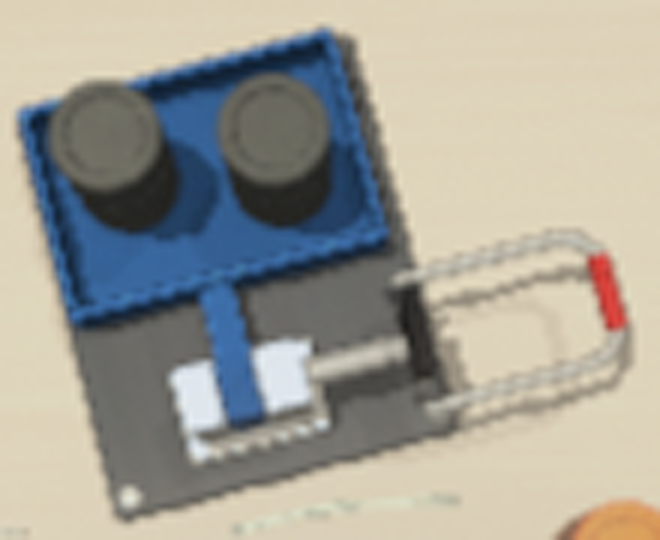

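View pics/a2.png

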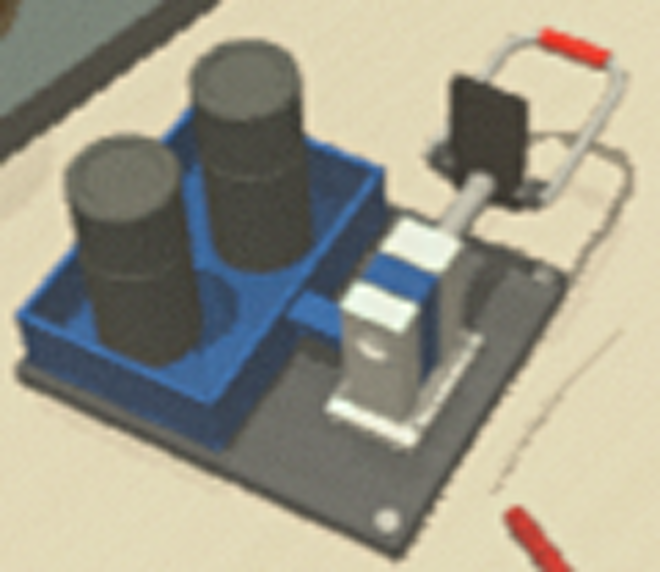

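```bash
cat > fit.py <<'E'
import numpy as np
from cell import *
from scipy.optimize import least_squares
def proj(n,P):
    c=calibration(n);T=np.linalg.inv(np.array(c["world_from_camera"]));f=192/np.tan(np.radians(c["fov_y"]/2))
    q=P@T[:3,:3].T+T[:3,3];return np.c_[f*q[:,0]/q[:,2]+c["cx"],f*q[:,1]/q[:,2]+c["cy"]]
S="s"
top=[((-35,95,12),(122,518)),((145,90,46),(22,108)),((145,-50,46),(328,32)),((50,-50,46),(388,240)),((50,90,46),(75,320)),((13,50,86),(172,375)),((13,0,86),(308,342)),((-13,0,86),(325,410)),((-13,50,86),(190,435)),(S,(605,292))]
sc=[((-35,95,12),(400,555)),((-35,-60,12),(568,280)),((150,95,12),(20,372)),((145,90,46),(18,318)),((50,90,46),(210,402)),((50,-50,46),(384,170)),((-13,50,86),(405,330)),((13,50,86),(340,300)),((-13,0,86),(462,240)),((13,0,86),(398,215)),(S,(574,47))]
def res(p):
    r=[];R=np.array([[np.cos(p[2]),-np.sin(p[2]),0],[np.sin(p[2]),np.cos(p[2]),0],[0,0,1]])
    for n,L,k,o in(("top",top,6,(195,135)),("scene",sc,5.5,(175,160))):
        D=np.array([(0,-139+p[3]*1e3,70) if a is S else a for a,_ in L])/1e3
        u=(np.array([b for _,b in L])+.5)/k-.5+o
        r.append(proj(n,D@R.T+[p[0],p[1],0])-u)
    return np.concatenate(r)
f=least_squares(lambda p:res(p).ravel(),[.45,0,.1,.005],loss="soft_l1")
print(f.x,np.degrees(f.x[2]));print(np.round(res(f.x),1).tolist())
E
python3 fit.py
```

```text
[0.48985032 0.02362785 0.23985404 0.01052537] 13.74262423859091
[[-1.1, 1.3], [-1.3, 0.7], [0.3, -0.5], [0.0, -0.2], [-1.1, 0.8], [0.3, -0.2], [-2.3, -0.1], [-2.3, -1.1], [0.1, 0.2], [0.1, 0.5], [0.1, -1.4], [0.9, -2.0], [-1.7, -1.0], [-0.7, -0.9], [0.7, 0.3], [0.5, -1.1], [-0.5, -0.1], [0.4, 0.7], [0.3, -0.3], [1.3, -0.1], [0.0, -0.0]]
```

```bash
cat > h.py <<'E'
import numpy as np
from cell import *
from scipy.spatial.transform import Rotation as R
X,Y,TH=0.4899,0.0236,0.2399
def st():
    s=observe();return s,np.array(s["eef_pos"]),R.from_quat(s["tcp_rot"]).as_matrix()
def d2w(x,y,z):
    c,s_=np.cos(TH),np.sin(TH);return np.array([X+(c*x-s_*y)/1e3,Y+(s_*x+c*y)/1e3,z/1e3])
def w2d(p):
    c,s_=np.cos(TH),np.sin(TH);a,b=p[0]-X,p[1]-Y;return np.round(1e3*np.array([c*a+s_*b,-s_*a+c*b,p[2]]),1)
def go(x,y,z):
    s,p,M=st();return np.round(M.T@(d2w(x,y,z)-p),4).tolist()
def info():
    s,p,M=st();dy=np.array([-np.sin(TH),np.cos(TH),0]);dx=np.array([np.cos(TH),np.sin(TH),0])
    # twist that aligns tool z with +-dock y
    t=M.T@dy;a=np.degrees(np.arctan2(t[0],t[2]))
    F=np.array(s["force"])
    print("t",round(s["clock"],2),"dock",w2d(p),"F dock",np.round([F@dx,F@dy,F[2]],1),"open",round(s["opening"],4),"twist",np.round([a,(a+360)%360-180],2),"down",np.round(M[:,1],3),"j7",np.round(s["joint_positions"][6],2))
E
python3 -c "
from h import *
info();print(go(0,-130,200),go(0,-110,150),d2w(0,-129,70))"
```

```text
t 0.5 dock [-483.5 -581.5  201.7] F dock [0.7 0.  0.4] open 0.0859 twist [ 1.7983e+02 -1.7000e-01] down [-0.  0. -1.] j7 -0.06
[-0.4822, 0.0017, -0.453] [-0.4821, 0.0517, -0.473] [ 0.52055111 -0.10170566  0.07      ]
```

```bash
python3 -m jog '[{"slide":[-0.03,0,-0.03],"twist":0,"grip":-1},{"slide":[-0.06,0,-0.06],"twist":0,"grip":-1},{"slide":[-0.09,0,-0.09],"twist":0,"grip":-1},{"slide":[-0.12,0,-0.12],"twist":0,"grip":-1},{"slide":[-0.15,0,-0.145],"twist":0,"grip":-1},{"slide":[-0.18,0,-0.17],"twist":0,"grip":-1},{"slide":[-0.21,0,-0.20],"twist":0,"grip":-1},{"slide":[-0.24,0,-0.225],"twist":0,"grip":-1},{"slide":[-0.27,0,-0.25],"twist":0,"grip":-1},{"slide":[-0.30,0,-0.28],"twist":0,"grip":-1}]' 20
python3 -c "
from h import *
info();print(go(0,-130,200))"
```

```text
clock: 1.33
eef_pos: [0.385, -0.3131, 0.2021]
tcp_rot: [0.083, -0.702, 0.703, -0.084]
force: [0.7, -0.1, -0.5]
opening: -0.0
t 1.33 dock [-181.9 -302.2  202.1] F dock [ 0.7 -0.2 -0.5] open -0.0 twist [179.8  -0.2] down [ 0.001 -0.001 -1.   ] j7 -0.77
[-0.1813, 0.002, -0.1728]
```

```bash
python3 -m jog '[{"slide":[-0.03,0,-0.03],"twist":0,"grip":-1},{"slide":[-0.06,0,-0.06],"twist":0,"grip":-1},{"slide":[-0.09,0,-0.09],"twist":0,"grip":-1},{"slide":[-0.12,0,-0.12],"twist":0,"grip":-1},{"slide":[-0.15,0,-0.145],"twist":0,"grip":-1},{"slide":[-0.18,0,-0.17],"twist":-0.2,"grip":-1},{"slide":[-0.181,0,-0.173],"twist":-0.2,"grip":-1}]'
python3 - <<'E'
from h import *
import cv2
info();np.save("M.npy",np.r_[observe()["eef_pos"],observe()["tcp_rot"]])
w=capture("wrist");cv2.imwrite("pics/w1.png",w[:,:,::-1])
s=capture("scene");cv2.imwrite("pics/s1.png",s[:,:,::-1])
E
```

```text
clock: 1.92
eef_pos: [0.525, -0.0944, 0.2023]
tcp_rot: [-0.086, 0.702, -0.701, 0.09]
force: [0.2, 0.5, -0.4]
opening: -0.0001
t 1.92 dock [   6.1 -122.9  202.3] F dock [ 0.3  0.4 -0.4] open -0.0001 twist [-179.46    0.54] down [ 0.004  0.003 -1.   ] j7 -1.29
```

View pics/w1.png

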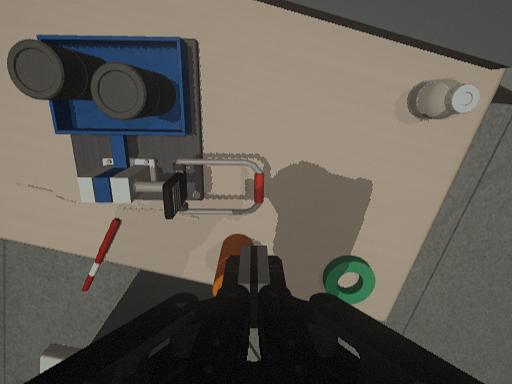

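The wrist picture (5th) shows the red sleeve at (259,188), the thumb plate at (176,195), the clevis at (110,185) and the orange decoy by the fingers at (237,265). I check the fit with an overlay.

```bash
cat > ov.py <<'E'
from h import *
import cv2,sys
def wproj(pts,e):
    c=calibration("wrist");T=np.array(c["tool_from_camera"]);f=192/np.tan(np.radians(c["fov_y"]/2))
    M=R.from_quat(e[3:]).as_matrix();t=(np.array(pts)-e[:3])@M;q=(t-T[:3,3])@T[:3,:3]
    return np.c_[f*q[:,0]/q[:,2]+c["cx"],f*q[:,1]/q[:,2]+c["cy"]]
if __name__=="__main__":
    e=np.load("M.npy");d=10.5;p=-57+d
    D=[(145,-50,46),(50,-50,46),(50,90,46),(13,0,86),(-13,0,86),(13,50,86),(-13,50,86),(0,p-82,70),(-16,p-82,70),(16,p-82,70),(17,p-4,122),(-17,p-4,122),(-35,-60,12),(150,-60,12)]
    u=wproj([d2w(*a) for a in D],e);print(np.round(u).tolist())
    im=cv2.imread("pics/w1.png")[20:230,30:290];k=3;im=cv2.resize(im,None,fx=k,fy=k,interpolation=cv2.INTER_CUBIC)
    im=im[:600]
    for a in u: cv2.drawMarker(im,tuple(int(v) for v in (a-[30,20]+.5)*k),(0,255,0),cv2.MARKER_CROSS,10,1)
    cv2.imwrite("pics/o1.png",im)
E
python3 ov.py
```

```text
[[180.0, 37.0], [186.0, 136.0], [54.0, 135.0], [128.0, 178.0], [131.0, 203.0], [77.0, 178.0], [82.0, 203.0], [258.0, 188.0], [258.0, 202.0], [259.0, 173.0], [170.0, 184.0], [173.0, 221.0], [203.0, 201.0], [196.0, 38.0]]
```

View pics/o1.png

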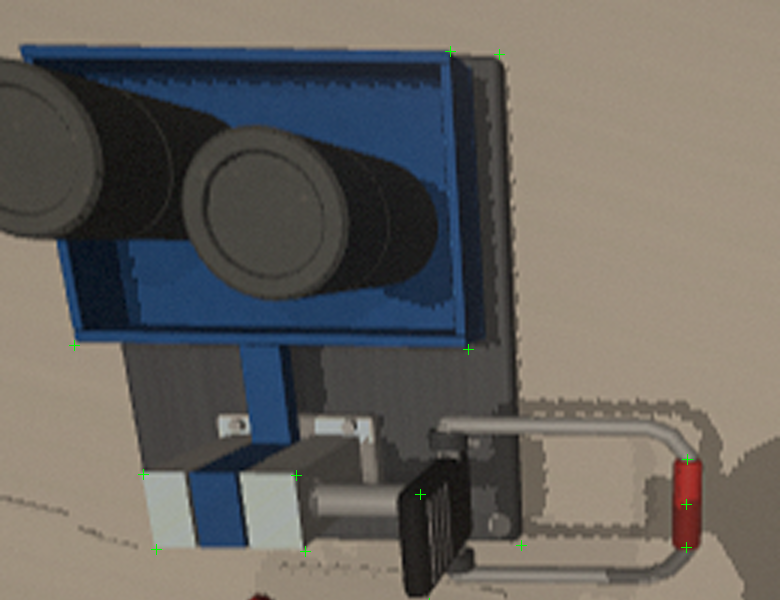

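The overlay agrees to about 1 px (≈1 mm). Next I descend above the ring, behind the plate.

```bash
python3 -c "
from h import *
info();print(go(0,-90,92))"
```

```text
t 2.02 dock [   1.  -127.9  201.9] F dock [-0.9 -0.6 -0.1] open -0.0 twist [-179.75    0.25] down [ 0.001 -0.    -1.   ] j7 -1.29
[0.0009, 0.1099, -0.0379]
```

```bash
python3 -m jog '[{"slide":[0.001,0.02,-0.02],"twist":0.2,"grip":-1},{"slide":[0.001,0.05,-0.038],"twist":0.2,"grip":-1},{"slide":[0.001,0.08,-0.038],"twist":0.2,"grip":-1},{"slide":[0.001,0.1,-0.038],"twist":0.2,"grip":-1},{"slide":[0.001,0.11,-0.038],"twist":0.2,"grip":-1},{"slide":[0.001,0.11,-0.038],"twist":0.2,"grip":-1},{"slide":[0.001,0.11,-0.038],"twist":0.2,"grip":-1}]'
python3 -c "
from h import *
info();print(go(0,-40,92))"
```

```text
clock: 2.6
eef_pos: [0.511, -0.065, 0.0923]
tcp_rot: [0.084, -0.702, 0.702, -0.084]
force: [-0.2, 0.3, 0.5]
opening: -0.0004
t 2.6 dock [ -0.5 -91.1  92.3] F dock [-0.1  0.3  0.5] open -0.0004 twist [ 1.7994e+02 -6.0000e-02] down [ 0.001 -0.001 -1.   ] j7 -1.4
[-0.0005, 0.0002, -0.0511]
```

```bash
python3 -m jog '[{"slide":[0,0,-0.01],"twist":0,"grip":-1},{"slide":[0,0,-0.018],"twist":0,"grip":-1},{"slide":[0,0,-0.024],"twist":0,"grip":-1},{"slide":[0,0,-0.029],"twist":0,"grip":-1},{"slide":[0,0,-0.034],"twist":0,"grip":-1},{"slide":[0,0,-0.039],"twist":0,"grip":-1},{"slide":[0,0,-0.044],"twist":0,"grip":-1},{"slide":[0,0,-0.048],"twist":0,"grip":-1},{"slide":[0,0,-0.051],"twist":0,"grip":-1}]'
python3 -c "
from h import *
info()"
```

```text
clock: 3.35
eef_pos: [0.4993, -0.0154, 0.0925]
tcp_rot: [0.084, -0.702, 0.703, -0.085]
force: [0.6, -2.2, 3.3]
opening: 0.0002
t 3.35 dock [ -0.1 -40.1  92.5] F dock [ 0.1 -2.3  3.3] open 0.0002 twist [ 1.7994e+02 -6.0000e-02] down [ 0.002 -0.001 -1.   ] j7 -1.5
```

```bash
python3 -m jog '[{"slide":[0,0,-0.002],"twist":0,"grip":-1},{"slide":[0,0,-0.004],"twist":0,"grip":-1},{"slide":[0,0,-0.006],"twist":0,"grip":-1},{"slide":[0,0,-0.008],"twist":0,"grip":-1}]'
python3 -c "
from h import *
info()"; python3 -m jog '[{"slide":[0,0,-0.002],"twist":0,"grip":-1},{"slide":[0,0,-0.004],"twist":0,"grip":-1}]'
python3 -c "
from h import *
import cv2
info()
w=capture('wrist');cv2.imwrite('pics/w2.png',w[:,:,::-1])
w=capture('scene');cv2.imwrite('pics/s2.png',cv2.resize(w[150:225,215:305,::-1],None,fx=7,fy=7,interpolation=cv2.INTER_CUBIC))"
```

```text
clock: 3.68
eef_pos: [0.4971, -0.0073, 0.0923]
tcp_rot: [0.084, -0.702, 0.702, -0.085]
force: [0.6, -0.3, -0.2]
opening: -0.0
t 3.68 dock [ -0.4 -31.7  92.3] F dock [ 0.6 -0.4 -0.2] open -0.0 twist [ 1.7995e+02 -5.0000e-02] down [ 0.001 -0.001 -1.   ] j7 -1.51
clock: 3.85
eef_pos: [0.4959, -0.0031, 0.0921]
tcp_rot: [0.084, -0.702, 0.702, -0.084]
force: [-0.7, -0.3, -0.3]
opening: 0.0001
t 3.85 dock [ -0.5 -27.3  92.1] F dock [-0.7 -0.1 -0.3] open 0.0001 twist [ 1.7994e+02 -6.0000e-02] down [ 0.    -0.001 -1.   ] j7 -1.52
```

View pics/w2.png

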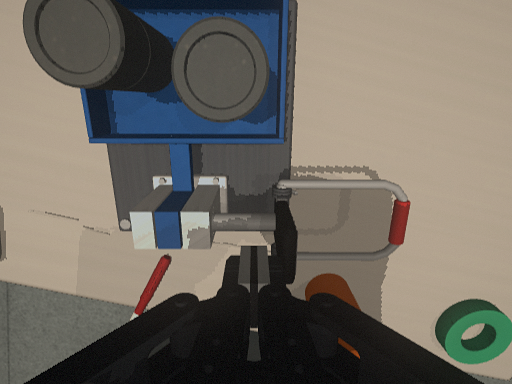

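```bash
python3 - <<'E'
from ov import *
s=observe();e=np.r_[s["eef_pos"],s["tcp_rot"]]
for p in (-46.5,-30,-12):
  D=[(0,p-82,70),(17,p-4,122),(-17,p-4,122),(17,p+4,122),(0,p,70)]
  print(p,np.round(wproj([d2w(*a) for a in D],e)).tolist())
D=[(13,0,86),(-13,0,86),(0,-27,92),(50,-50,46)]
print(np.round(wproj([d2w(*a) for a in D],e)).tolist())
E
```

```text
-46.5 [[399.0, 222.0], [298.0, 230.0], [296.0, 287.0], [283.0, 230.0], [281.0, 222.0]]
-30 [[375.0, 222.0], [266.0, 230.0], [266.0, 287.0], [251.0, 230.0], [257.0, 222.0]]
-12 [[349.0, 222.0], [231.0, 230.0], [233.0, 287.0], [216.0, 230.0], [231.0, 222.0]]
[[210.0, 212.0], [212.0, 249.0], [253.0, 235.0], [285.0, 144.0]]
```

View pics/s2.png

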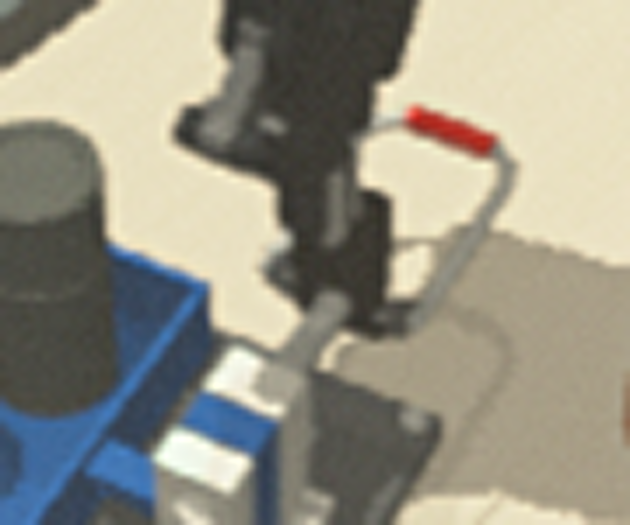

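```bash
python3 - <<'E'
from h import *
import cv2
c=calibration("scene");T=np.linalg.inv(np.array(c["world_from_camera"]));f=192/np.tan(np.radians(c["fov_y"]/2))
im=capture("scene");o=im[150:225,215:305,::-1]
o=cv2.convertScaleAbs(cv2.resize(o,None,fx=7,fy=7,interpolation=cv2.INTER_CUBIC),alpha=2.2,beta=20)
for P,col in (((0,-27,92),(0,255,0)),((0,-27,122),(0,255,255)),((0,-27,107),(0,200,200)),((17,-42,122),(255,0,0)),((-17,-42,122),(255,0,0)),((-17,-42,56),(255,0,0))):
    q=T[:3,:3]@d2w(*P)+T[:3,3];u=f*q[:2]/q[2]+[c["cx"],c["cy"]];cv2.drawMarker(o,tuple(int(v) for v in (u-[215,150]+.5)*7),col,cv2.MARKER_CROSS,16,2)
cv2.imwrite("pics/s3.png",o);info()
E
```

```text
t 4.0 dock [ -0.4 -27.5  92.2] F dock [-0.1  0.5 -0.9] open -0.0 twist [ 1.7996e+02 -4.0000e-02] down [ 0.001 -0.001 -1.   ] j7 -1.52
```

View pics/s3.png

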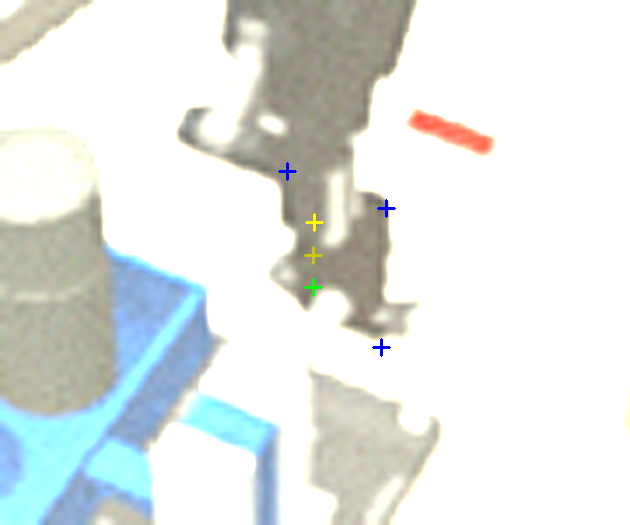

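s2 and s3 (8th and 9th views) show that the fingers slid over the plate's top and the pin has not moved. The visible finger ends sit at wrist row 247, where I would expect about row 225 for the TCP. So the real tips look about 25 mm short of the nominal TCP. I lift, go back behind the plate and descend lower inside the open ring, which is safe whichever height is right.

```bash
python3 -m jog '[{"slide":[0,-0.03,0],"twist":0,"grip":-1},{"slide":[0,-0.055,0],"twist":0,"grip":-1},{"slide":[0,-0.055,0.03],"twist":0,"grip":-1},{"slide":[0,-0.055,0.06],"twist":0,"grip":-1},{"slide":[0,-0.03,0.062],"twist":0,"grip":-1},{"slide":[0,0,0.062],"twist":0,"grip":-1},{"slide":[0,0.02,0.062],"twist":0,"grip":-1},{"slide":[0,0.026,0.062],"twist":0,"grip":-1},{"slide":[0,0.026,0.062],"twist":0,"grip":-1}]'
python3 - <<'E'
from ov import *
import cv2
info();s=observe();e=np.r_[s["eef_pos"],s["tcp_rot"]]
print(wproj([e[:3]],e),wproj([d2w(0,-128.5,70)],e))
cv2.imwrite("pics/w3.png",capture("wrist")[:,:,::-1])
a=cv2.imread("pics/w3.png")[150:360,130:410]
b=capture("scene")[130:230,200:333,::-1]
b=cv2.convertScaleAbs(cv2.resize(b,None,fx=3,fy=3,interpolation=cv2.INTER_CUBIC),alpha=2)
a=cv2.convertScaleAbs(cv2.resize(a,(400,300),interpolation=cv2.INTER_CUBIC),alpha=2)
cv2.imwrite("pics/c3.png",np.hstack([a,b]))
E
```

```text
clock: 4.75
eef_pos: [0.5096, -0.0635, 0.065]
tcp_rot: [0.085, -0.702, 0.702, -0.083]
force: [-0.1, 0.1, -0.2]
opening: -0.0001
t 4.75 dock [ -1.5 -89.3  65. ] F dock [-0.1  0.1 -0.2] open -0.0001 twist [ 1.7996e+02 -4.0000e-02] down [-0.002 -0.001 -1.   ] j7 -1.4
[[253.07744179 235.95889456]] [[317.55026941 237.18635724]]
```

View pics/c3.png

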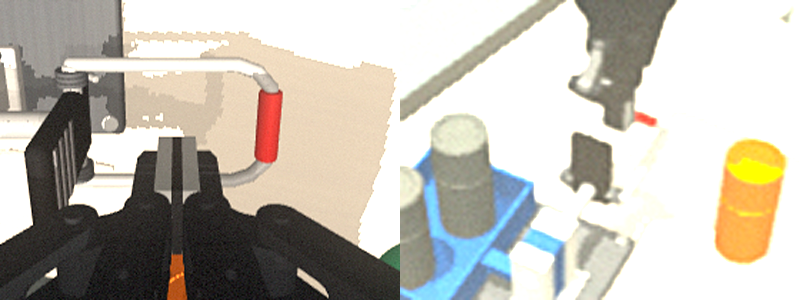

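c3 (10th view): the fingers are now behind the ribbed face, with their ends at wrist (255,246) and scene (273,173). I solve the tip height from the scene pixel.

```bash
python3 - <<'E'
from h import *
from ov import wproj
c=calibration("scene");T=np.linalg.inv(np.array(c["world_from_camera"]));f=192/np.tan(np.radians(c["fov_y"]/2))
s=observe();e=np.r_[s["eef_pos"],s["tcp_rot"]]
for x in(-11,0,11):
  for z in (65,80,90,100):
    q=T[:3,:3]@d2w(x-1.5,-89,z)+T[:3,3];u=f*q[:2]/q[2]+[c["cx"],c["cy"]];print(x,z,np.round(u,1),np.round(wproj([d2w(x-1.5,-89,z)],e),0))
E
```

```text
-11 65 [276.4 182.2] [[252. 252.]]
-11 80 [276.6 177.8] [[252. 264.]]
-11 90 [276.8 174.8] [[252. 274.]]
-11 100 [277.  171.7] [[252. 284.]]
0 65 [272.1 180.5] [[252. 237.]]
0 80 [272.3 176.1] [[252. 248.]]
0 90 [272.4 173.1] [[252. 256.]]
0 100 [272.6 170.1] [[252. 266.]]
11 65 [267.9 178.9] [[252. 221.]]
11 80 [268.  174.5] [[252. 231.]]
11 90 [268.1 171.5] [[252. 238.]]
11 100 [268.2 168.5] [[252. 247.]]
```

Both views put the tips at about z 93 mm, roughly 28 mm behind the nominal TCP. That height is right for pushing.

```bash
python3 -m jog '[{"slide":[-0.001,0,-0.01],"twist":0,"grip":-1},{"slide":[-0.001,0,-0.018],"twist":0,"grip":-1},{"slide":[-0.001,0,-0.024],"twist":0,"grip":-1},{"slide":[-0.001,0,-0.029],"twist":0,"grip":-1},{"slide":[-0.001,0,-0.034],"twist":0,"grip":-1}]'
python3 -c "
from h import *
info()"
python3 -m jog '[{"slide":[0,0,-0.005],"twist":0,"grip":-1},{"slide":[0,0,-0.01],"twist":0,"grip":-1},{"slide":[0,0,-0.014],"twist":0,"grip":-1}]'
python3 -c "
from h import *
info()"
```

```text
clock: 5.27
eef_pos: [0.5052, -0.0309, 0.0679]
tcp_rot: [0.083, -0.701, 0.703, -0.086]
force: [1.9, -8.2, 4.2]
opening: 0.0001
t 5.27 dock [  1.9 -56.6  67.9] F dock [-0.1 -8.4  4.2] open 0.0001 twist [ 1.7994e+02 -6.0000e-02] down [ 0.004 -0.003 -1.   ] j7 -1.47
clock: 5.52
eef_pos: [0.5022, -0.0185, 0.0684]
tcp_rot: [0.082, -0.7, 0.704, -0.086]
force: [1.9, -8.2, -1.1]
opening: -0.0001
t 5.52 dock [  2.  -43.8  68.4] F dock [-0.1 -8.4 -1.1] open -0.0001 twist [ 1.7988e+02 -1.2000e-01] down [ 0.005 -0.005 -1.   ] j7 -1.5
```

Pushing at 8.4 N, so the pin is sliding. I continue to the stop.

```bash
python3 -m jog '[{"slide":[0.001,0,-0.004],"twist":0,"grip":-1},{"slide":[0.002,0,-0.008],"twist":0,"grip":-1},{"slide":[0.002,0,-0.011],"twist":0,"grip":-1}]'
python3 -c "
from h import *
info()"
python3 -m jog '[{"slide":[0,0,-0.002],"twist":0,"grip":-1},{"slide":[0,0,-0.004],"twist":0,"grip":-1}]'
python3 -c "
from h import *
info()"
```

```text
clock: 5.77
eef_pos: [0.4994, -0.0091, 0.069]
tcp_rot: [0.081, -0.7, 0.705, -0.087]
force: [5.7, -7.4, -5.1]
opening: -0.0002
t 5.77 dock [  1.5 -34.   69. ] F dock [ 3.8 -8.5 -5.1] open -0.0002 twist [ 1.7983e+02 -1.7000e-01] down [ 0.009 -0.006 -1.   ] j7 -1.52
clock: 5.93
eef_pos: [0.4989, -0.0065, 0.0693]
tcp_rot: [0.08, -0.699, 0.705, -0.087]
force: [3.4, -7.4, -4.6]
opening: 0.0003
t 5.93 dock [  1.6 -31.3  69.3] F dock [ 1.6 -8.  -4.6] open 0.0003 twist [179.77  -0.23] down [ 0.01  -0.008 -1.   ] j7 -1.53
```

```bash
python3 -m jog '[{"slide":[0,0.001,-0.003],"twist":0,"grip":-1},{"slide":[0,0.001,-0.005],"twist":0,"grip":-1}]'
python3 -c "
from h import *
info()"
python3 -m jog '[{"slide":[0,0.001,-0.003],"twist":0,"grip":-1},{"slide":[0,0.001,-0.005],"twist":0,"grip":-1}]'
python3 -c "
from h import *
info()"
```

```text
clock: 6.1
eef_pos: [0.4984, -0.0039, 0.0689]
tcp_rot: [0.079, -0.698, 0.707, -0.086]
force: [3.5, -19.8, 1.5]
opening: -0.0001
t 6.1 dock [  1.7 -28.7  68.9] F dock [ -1.3 -20.1   1.5] open -0.0001 twist [179.67  -0.33] down [ 0.012 -0.011 -1.   ] j7 -1.54
clock: 6.27
eef_pos: [0.4985, -0.0039, 0.069]
tcp_rot: [0.076, -0.696, 0.709, -0.086]
force: [6.1, -27.4, 4.9]
opening: -0.0002
t 6.27 dock [  1.8 -28.8  69. ] F dock [ -0.6 -28.1   4.9] open -0.0002 twist [179.44  -0.56] down [ 0.015 -0.016 -1.   ] j7 -1.55
```

The pin is hard against its stop: 28 N with no further motion. I back off, lift, open and locate the sleeve.

```bash
python3 -m jog '[{"slide":[0,0,0.01],"twist":0,"grip":-1},{"slide":[0,-0.02,0.025],"twist":0,"grip":-1},{"slide":[0,-0.05,0.04],"twist":0,"grip":-1},{"slide":[0,-0.075,0.066],"twist":0,"grip":0},{"slide":[0,-0.075,0.066],"twist":0,"grip":0},{"slide":[0,-0.075,0.066],"twist":0,"grip":0},{"slide":[0,-0.075,0.066],"twist":0,"grip":0}]' 25
cat > red.py <<'E'
from ov import *
import cv2
def red(tag):
    s=observe();e=np.r_[s["eef_pos"],s["tcp_rot"]];im=capture("wrist");cv2.imwrite(f"pics/{tag}.png",im[:,:,::-1])
    a=im.astype(int);m=((a[...,0]>90)&(a[...,1]<60)&(a[...,2]<60)).astype(np.uint8)
    n,l,st_,c=cv2.connectedComponentsWithStats(m)
    for i in range(1,n):
        if st_[i,4]>60: print("red",np.round(c[i]),st_[i])
    return e
if __name__=="__main__":
    import sys
    e=red(sys.argv[1]);info()
    print("pred sleeve",wproj([d2w(0,-94,70),d2w(-16,-94,70),d2w(16,-94,70)],e).round(1).tolist())
    print(go(0,-94,30))
E
python3 red.py w4
```

```text
clock: 6.85
eef_pos: [0.5119, -0.0661, 0.1451]
tcp_rot: [0.077, -0.696, 0.709, -0.086]
force: [0.3, 0.1, 1.1]
opening: 0.0426
red [252. 199.] [247 182  12  36 356]
red [107. 262.] [ 94 238  27  51 381]
red [252. 275.] [243 252  23  55 664]
red [ 85. 311.] [ 80 303  13  18 103]
red [276. 310.] [254 302  36  29  94]
red [275. 333.] [263 319  21  22  71]
t 6.9 dock [ -0.2 -91.9 144.6] F dock [ 1.7  0.6 -0.2] open 0.0426 twist [179.51  -0.49] down [ 0.014 -0.016 -1.   ] j7 -1.39
pred sleeve [[253.3, 199.4], [253.4, 216.7], [253.1, 181.4]]
[0.001, 0.1146, -0.0001]
```

The sleeve is seen at (252,199) against a predicted (253,199), so the pin is home to about 1 mm. I descend over the sleeve and grip.

```bash
python3 -m jog '[{"slide":[0.001,0.03,0],"twist":-0.4,"grip":0},{"slide":[0.001,0.06,0],"twist":-0.4,"grip":0},{"slide":[0.001,0.085,0],"twist":-0.4,"grip":0},{"slide":[0.001,0.105,0],"twist":-0.4,"grip":0},{"slide":[0.001,0.115,0],"twist":-0.4,"grip":0},{"slide":[0.001,0.115,0],"twist":-0.4,"grip":0}]' 25
python3 -c "
from h import *
info()"
python3 -m jog '[{"slide":[0,0,0],"twist":0,"grip":-0.4},{"slide":[0,0,0],"twist":0,"grip":-0.7},{"slide":[0,0,0],"twist":0,"grip":-1},{"slide":[0,0,0],"twist":0,"grip":-1},{"slide":[0,0,0],"twist":0,"grip":-1},{"slide":[0,0,0],"twist":0,"grip":-1}]' 25
python3 red.py w5
```

```text
clock: 7.4
eef_pos: [0.5102, -0.0666, 0.0271]
tcp_rot: [0.082, -0.696, 0.708, -0.087]
force: [-0.7, 0.1, 0.8]
opening: 0.0424
t 7.4 dock [ -1.7 -92.4  27.1] F dock [-0.6  0.3  0.8] open 0.0424 twist [-1.7999e+02  1.0000e-02] down [ 0.009 -0.015 -1.   ] j7 -1.43
clock: 7.9
eef_pos: [0.511, -0.0675, 0.0279]
tcp_rot: [0.081, -0.696, 0.708, -0.087]
force: [1.9, -4.0, 1.0]
opening: 0.0086
red [254. 271.] [245 244  19  59 922]
red [251. 328.] [244 320  13  18  82]
t 7.95 dock [ -1.2 -93.5  27.9] F dock [ 0.4 -4.7  0.8] open 0.0087 twist [ 1.7995e+02 -5.0000e-02] down [ 0.011 -0.016 -1.   ] j7 -1.43
pred sleeve [[255.6, 270.1], [255.6, 297.7], [255.7, 240.6]]
[-0.0012, -0.0021, 0.0005]
```

```bash
python3 -c "
import cv2
a=cv2.imread('pics/w5.png')[200:360,150:360];cv2.imwrite('pics/c5.png',cv2.convertScaleAbs(cv2.resize(a,None,fx=3.5,fy=3.5,interpolation=cv2.INTER_CUBIC),alpha=1.6))"
```

```text
(no output)
```

View pics/c5.png

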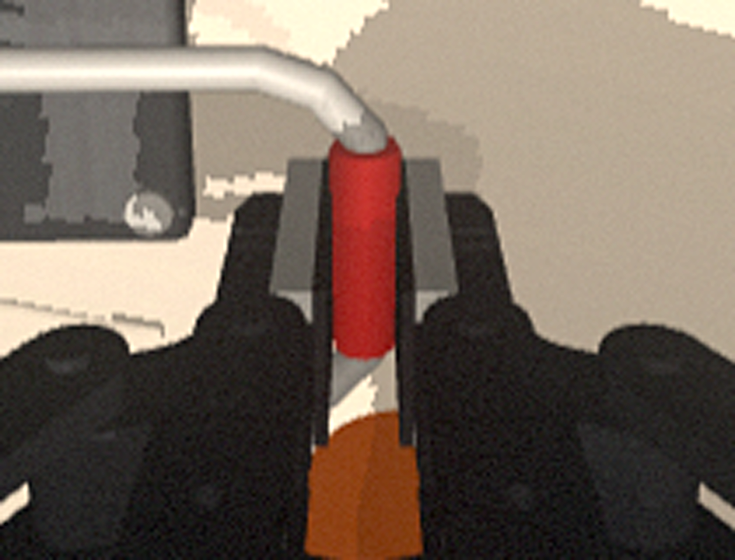

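c5 (11th view): the red sleeve, at (253,271) in the full picture, sits squarely between both pads. Now I swing it on the 82 mm arc, biased slightly toward +y so the pin stays home.

```bash
python3 -m jog '[{"slide":[-0.001,-0.006,-0.001],"twist":0,"grip":-1},{"slide":[-0.001,-0.013,-0.002],"twist":0,"grip":-1},{"slide":[-0.001,-0.019,-0.003],"twist":0,"grip":-1},{"slide":[-0.001,-0.025,-0.0045],"twist":0,"grip":-1},{"slide":[-0.001,-0.031,-0.0065],"twist":0,"grip":-1},{"slide":[-0.001,-0.037,-0.0095],"twist":0,"grip":-1},{"slide":[-0.001,-0.043,-0.0125],"twist":0,"grip":-1},{"slide":[-0.001,-0.048,-0.016],"twist":0,"grip":-1},{"slide":[-0.001,-0.053,-0.02],"twist":0,"grip":-1},{"slide":[-0.001,-0.058,-0.0245],"twist":0,"grip":-1}]'
cat > arc.py <<'E'
from h import *
info();s,p,M=st();d=w2d(p);b=d+[0,-.5,42.1];r=b-[0,-12,70]
print("bar",b,"rad",np.hypot(r[1],r[2]),"ang",np.degrees(np.arctan2(r[2],-r[1])))
for a in (60,75,90,105,120,135,150):
    q=np.radians(a);print(a,go(0,-11.5-82*np.cos(q),27.9+82*np.sin(q)))
E
python3 arc.py
```

```text
clock: 8.78
eef_pos: [0.5062, -0.046, 0.087]
tcp_rot: [0.079, -0.695, 0.71, -0.087]
force: [0.6, -14.5, 8.5]
opening: 0.0087
t 8.78 dock [ -0.7 -71.5  87. ] F dock [ -2.9 -14.2   8.5] open 0.0087 twist [179.78  -0.22] down [ 0.013 -0.02  -1.   ] j7 -1.45
bar [ -0.7 -72.  129.1] rad 84.21882212427337 ang 44.56704265271769
60 [-0.0007, -0.0123, -0.0188]
75 [-0.0007, -0.021, -0.0383]
90 [-0.0006, -0.0242, -0.0595]
105 [-0.0005, -0.0219, -0.0808]
120 [-0.0004, -0.0142, -0.1007]
135 [-0.0002, -0.0015, -0.118]
150 [-0.0, 0.0152, -0.1314]
```

```bash
python3 -m jog '[{"slide":[0,-0.005,-0.005],"twist":0,"grip":-1},{"slide":[0,-0.0095,-0.011],"twist":0,"grip":-1},{"slide":[0,-0.014,-0.018],"twist":0,"grip":-1},{"slide":[0,-0.0175,-0.0245],"twist":0,"grip":-1},{"slide":[0,-0.0205,-0.031],"twist":0,"grip":-1},{"slide":[0,-0.023,-0.038],"twist":0,"grip":-1},{"slide":[0,-0.0245,-0.045],"twist":0,"grip":-1},{"slide":[0,-0.0255,-0.052],"twist":0,"grip":-1},{"slide":[0,-0.026,-0.0595],"twist":0,"grip":-1}]'
python3 arc.py
```

```text
clock: 9.53
eef_pos: [0.4919, 0.0132, 0.112]
tcp_rot: [0.079, -0.695, 0.709, -0.087]
force: [-0.5, -2.5, 8.5]
opening: 0.0089
t 9.53 dock [ -0.6 -10.6 112. ] F dock [-1.1 -2.4  8.5] open 0.0089 twist [179.8  -0.2] down [ 0.013 -0.019 -1.   ] j7 -1.57
bar [ -0.6 -11.1 154.1] rad 84.10481555773129 ang 90.61313000226218
60 [-0.0006, 0.014, 0.0416]
75 [-0.0006, 0.0053, 0.022]
90 [-0.0006, 0.0021, 0.0009]
105 [-0.0005, 0.0044, -0.0204]
120 [-0.0003, 0.0122, -0.0404]
135 [-0.0002, 0.0248, -0.0576]
150 [0.0, 0.0415, -0.071]
```

```bash
python3 -m jog '[{"slide":[0,0.0005,-0.007],"twist":0,"grip":-1},{"slide":[0,0.001,-0.014],"twist":0,"grip":-1},{"slide":[0,0.0025,-0.021],"twist":0,"grip":-1},{"slide":[0,0.0045,-0.028],"twist":0,"grip":-1},{"slide":[0,0.0075,-0.035],"twist":0,"grip":-1},{"slide":[0,0.0105,-0.0414],"twist":0,"grip":-1},{"slide":[0,0.0145,-0.0475],"twist":0,"grip":-1},{"slide":[0,0.019,-0.0535],"twist":0,"grip":-1},{"slide":[0,0.0235,-0.059],"twist":0,"grip":-1},{"slide":[0,0.029,-0.064],"twist":0,"grip":-1}]'
python3 arc.py
```

```text
clock: 10.37
eef_pos: [0.4769, 0.0753, 0.0809]
tcp_rot: [0.08, -0.695, 0.71, -0.087]
force: [0.2, -2.1, 0.0]
opening: 0.009
t 10.37 dock [-0.3 53.3 80.9] F dock [-0.3 -2.1  0. ] open 0.009 twist [179.8  -0.2] down [ 0.013 -0.02  -1.   ] j7 -1.72
bar [ -0.3  52.8 123. ] rad 83.71403705472578 ang 140.72022429886684
60 [-0.0008, -0.0156, 0.1062]
75 [-0.0008, -0.0243, 0.0866]
90 [-0.0008, -0.0275, 0.0654]
105 [-0.0007, -0.0252, 0.0442]
120 [-0.0005, -0.0174, 0.0242]
135 [-0.0004, -0.0048, 0.0069]
150 [-0.0002, 0.0119, -0.0065]
```

At 141°, past centre and with low forces. I open and lift off so it can snap.

```bash
python3 -m jog '[{"slide":[0,0,0],"twist":0,"grip":0},{"slide":[0,0,0],"twist":0,"grip":0},{"slide":[0,0,0],"twist":0,"grip":0},{"slide":[0,-0.02,0],"twist":0,"grip":0},{"slide":[0,-0.05,0],"twist":0,"grip":0},{"slide":[0,-0.09,0],"twist":0,"grip":0},{"slide":[0,-0.11,0],"twist":0,"grip":0},{"slide":[0,-0.11,0],"twist":0,"grip":0}]'
python3 - <<'E'
from red import *
e=red("w6");info()
for p in(-12,-16): print("closed",wproj([d2w(0,p+82,70),d2w(-16,p+82,70),d2w(16,p+82,70)],e).round(1).tolist())
for n in("scene","top"):
    im=capture(n);cv2.imwrite(f"pics/{n}6.png",im[:,:,::-1])
a=cv2.imread("pics/w6.png")[80:330,100:400];a=cv2.resize(a,(480,400))
b=cv2.imread("pics/scene6.png")[165:255,215:287];b=cv2.resize(b,(320,400),interpolation=cv2.INTER_CUBIC)
cv2.imwrite("pics/c6.png",np.hstack([a,b]))
E
```

```text
clock: 11.03
eef_pos: [0.4782, 0.0778, 0.1957]
tcp_rot: [0.076, -0.695, 0.709, -0.09]
force: [0.6, -0.3, 1.5]
opening: 0.0427
red [235. 186.] [231 171  10  31 262]
red [237. 243.] [222 221  31  46 340]
red [380. 254.] [358 234  49  49 726]
t 11.08 dock [  0.4  55.4 193.5] F dock [ 0.4 -0.4 -1. ] open 0.0426 twist [179.75  -0.25] down [ 0.018 -0.018 -1.   ] j7 -1.68
closed [[236.1, 186.4], [236.4, 201.3], [235.7, 171.1]]
closed [[240.0, 186.4], [240.3, 201.3], [239.7, 171.0]]
```

The sleeve is at (235,186), where closed with the pin home predicts (236,186). I retreat and take one last look.

```bash
python3 -m jog '[{"slide":[0,-0.02,0.02],"twist":0,"grip":0},{"slide":[0,-0.03,0.05],"twist":0,"grip":0},{"slide":[0,-0.03,0.08],"twist":0,"grip":0},{"slide":[0,-0.03,0.11],"twist":0,"grip":0},{"slide":[0,-0.03,0.14],"twist":0,"grip":0},{"slide":[0,-0.03,0.17],"twist":0,"grip":0},{"slide":[0,-0.03,0.2],"twist":0,"grip":0},{"slide":[0,-0.03,0.22],"twist":0,"grip":0},{"slide":[0,-0.03,0.22],"twist":0,"grip":0}]'
python3 - <<'E'
from h import *
import cv2
info()
a=capture("scene")[160:260,175:295,::-1];b=capture("top")[135:225,195:305,::-1]
cv2.imwrite("pics/fin.png",np.hstack([cv2.resize(a,(400,333),interpolation=cv2.INTER_CUBIC),cv2.resize(b,(400,333),interpolation=cv2.INTER_CUBIC)]))
for r in regions_of("pot_a","scene")+regions_of("pot_a","top"): print(r["box"],round(r["confidence"],2))
E
```

```text
clock: 11.93
eef_pos: [0.5258, -0.1416, 0.2242]
tcp_rot: [0.078, -0.694, 0.71, -0.084]
force: [0.1, -0.1, 0.0]
opening: 0.0428
t 11.93 dock [  -4.4 -169.   224.2] F dock [ 0.1 -0.1  0. ] open 0.0428 twist [179.4  -0.6] down [ 0.011 -0.022 -1.   ] j7 -1.2
[209.6, 166.1, 232.1, 210.3] 0.87
[185.7, 186.7, 210.3, 227.3] 0.76
[302.1, 175.9, 332.4, 220.3] 0.68
[203.1, 149.9, 225.1, 173.3] 0.65
[229.8, 146.5, 253.0, 175.3] 0.56
[285.6, 217.9, 308.2, 238.5] 0.54
[215.6, 184.8, 255.0, 213.2] 0.32
```

View pics/fin.png

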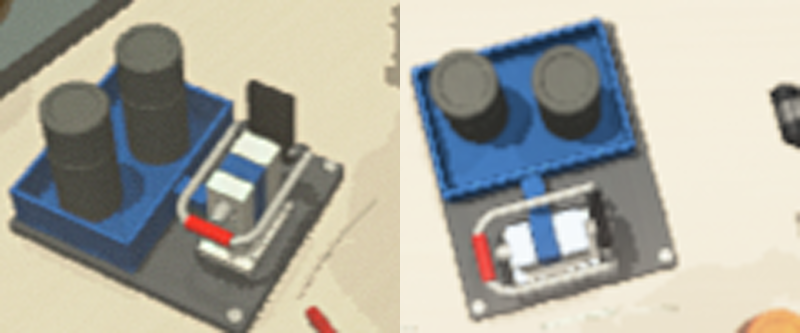

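The final picture shows the ring closed round the clevis with its red bar in front of the pin's end (scene crop (208,230)). The thumb plate is at the clevis and both pots stand where they were.

```bash
python3 -c "
from cell import hand_in
print(hand_in())"
```

```text
the job is handed in; nothing more can be done
None
```

The tray is locked to its dock: the pin is home and the ring has snapped closed over its end. I handed in at about 12 s of the 48 s allowed.

- **Pin:** I pushed the thumb plate until the pin met its stop, where 28 N gave no further motion. The sleeve then sat within about 1 mm of its predicted home position.
- **Ring:** I gripped the red sleeve, swung it over to about 141° and let go. It snapped shut: its bar shows at pixel (235,186), where (236,186) was predicted for closed with the pin home.
- **Pots and contact:** Both lead pots stand where they were, to within a pixel or two. The arm is clear of everything with near-zero force.

**What disagreed:** my first push failed. The fingertips turned out to be about 28 mm short of the nominal TCP, so they scraped lightly over the plate's top at about 4 N. The pin did not move, and the second push, made lower, worked. During the swing the measured radius was about 84 mm instead of 82, with side forces up to about 17 N, but the pin did not shift.

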